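# Take the grinding dish out of the pigment mill with its ball centred

### The arm

A 7-joint arm with a two-finger parallel gripper is mounted at the origin on a cart in front of the work surface, level with it; the furniture and walls round the work are solid. World frame = base frame: x ahead of the robot, y to its left, z up, the work surface at z = 0. Lengths are in m, angles in rad, forces in N, time in s.
With the tool pointing down it reaches from about 0.4 to 0.85 m from the base axis. Payload 6.9 kg.
Tool frame: the origin (TCP) lies on the centre line of the jaws, within the pads' length; the fingertips stand 25 mm ahead of it and the grasp point (between the pads) lies 6 mm ahead of it (tcp_to_tips is the distance from the TCP to the fingertips, in m); z points along the fingers, y is the line along which they close (so a half turn about z gives the same grasp; the last joint's range is limited). The gripper opens to 85 mm and grips with 20 to 120 N. Pads are 22 mm wide; open, the fingers measure 114 mm over their backs; the gripper's body (76 mm by 85 mm) begins 54 mm behind the grasp point. The pads swing forward as they close: fully open they stand 13 mm farther back than shut.
Start: joints at [-1.226, 0.507, -0.238, 1.5, 0.126, 1.149, -0.155], TCP at [0.148, 0.607, 0.256] pointing down, gripper open.
Joint ranges: [-3.08, 3.08], [-0.24, 2.05], [-1.43, 1.35], [0, 2.5], [-1.52, 4.66], [0.17, 1.96], [-2.89, 2.89]. Speed limits (rad/s): [2.39, 2.39, 3.14, 3.14, 3.14, 3.14, 3.14].

### API

Orientations are given as a unit quaternion [w, x, y, z].
In Python, from bench import observe, camera, get_calibration, hand_in, tcp_to_tips gives the robot as it stands.
- The arm moves only by the tool apply_moves, never from a script. Its argument "targets" is a list of rows, each an object of numbers: "hand": the opening, from 0 (shut) to 1 (fully open); "tx", "ty", "tz": the shift along the tool's x, y, z in m; "rx", "ry", "rz": the turn, a rotation vector about the tool's x, y, z in degrees. In form: [{"hand": .., "tx": .., "ty": .., "tz": .., "rx": .., "ry": .., "rz": ..}, ...]. A call has 1 to 20 rows; each row is the pose to reach, as a shift and turn from the pose commanded when the call began, along the tool's axes at that moment; what a row does not reach only later rows make up. A row lasts 1/12 s, in which the tool goes at most 41.7 mm and 7.16 degrees, less where a joint would pass 70% of its speed; a pose out of reach is approached as far as the arm can. A call with a gripper value outside its range is refused whole. The fingers move at their own pace and stop on an object; "squeeze" is the grip in N (left out, the last holds). Time passes only in rows, so rows that repeat a pose let the fingers close. It gives the time, the measured TCP pose, the force, the opening and the grip force at its end, in the units of the state.
- observe(): the state, without advancing time (a new reading comes with each control period).
- camera(name): name is "side" or "top"; returns (picture, depth): 384x512x3 uint8, blue, green, red; 384x512 float32, m along the optical axis (not along the pixel's ray), 0 where there is no reading.
- get_calibration(name): a dict with "K" (3x3 intrinsics, pixels), "k1" (the pictures are not rectified: a ray, as slopes to the right and down, at radius r is drawn at 1 + k1 r^2 times it, then the intrinsics apply), "extrinsics" (4x4, takes a point from world to camera coordinates). Camera axes: x right, y down, z forward; pixel columns grow to the right and rows downward; lengths in m; the calibration is good to about 2 mm. A picture is of the moment at which its call begins. get_calibration takes no time and is no camera call.
- hand_in(): hands the job in; it is judged then, once.
The state is a dict: "clock": time; "joint_positions": joint angles; "qd": joint speeds; "joint_torque": joint torques, N m; "ee_pos": TCP position; "eef_rot": TCP orientation; "contact_force": force on the tool from outside, world axes, zero at the start; "torque": the same for the moment, N m; "gripper_width": finger opening in m; "gripper_force": force on a finger pad.
Only numpy, scipy, OpenCV 4.12 (cv2) and the standard library are available. Lean on these libraries where they do the work, as an engineer would, in place of code of your own. Each camera call takes 0.05 s, during which the arm holds its last target. There are 200 camera calls.

### The job

Unlock the grinding dish of the pigment mill: turn the black clamp knob anticlockwise until it points along the keeper bar, then pull the keeper back to its stop by the red tab, away from the dish. Then take the dish by the grip of its bail, turn it a quarter turn anticlockwise to its stop, keeping it level so that the loose steel ball stays in the middle and does not chip the porcelain rim, and lift it straight up. Finish still holding the dish about 80 mm above its seat, still turned, level and at rest with the ball in its middle; leave the ink jar, bottle and tin beside the mill alone.

Things in the scene. Friction and masses are not known exactly. Their poses are not given: they have to be found in the camera images.
- mill: Fixed bench pigment mill: cream housing, dark grey top deck 60 mm above the table. Origin on the table under the middle of the dish seat, z up; in its frame the housing spans x -95 to 95, y -240 to 100 mm; keeper and knob on its -y side. A bayonet collar, outer radius 81 mm, 14 mm high above the deck, surrounds the seat; its flange overhangs the dish's two lugs so the locked dish cannot rise.
- seat (a point): Middle of the dish seat, on the deck; axes as the mill's. The dish turns here only anticlockwise from above (+z), a quarter turn from its locked place; there the collar has two gaps for the lugs (free to rise from about 8 degrees short of the quarter turn) and an end stop about 2 degrees past it.
- clamp (a joint): Turn of the clamp knob about the vertical, rad, + anticlockwise from above. 0: locked, its bar across the keeper bar (along the mill's x); 1.57: its stop, bar along the keeper bar (mill's y). Keeper free from about 1.3. Stays where it is left; turning takes 0.05 N m.
- clamp_grip (a point): Grip point on the axis of the black clamp knob, 34 mm above the deck, 135 mm from the seat along the mill's -y; the frame turns with the knob, x along its bar. Bar 42 mm long, 13 mm thick, 11 to 42 mm above the deck, over a 30 mm round hub: keep fingertips 14 mm or more above the deck. The collar begins 54 mm away: open the fingers only about 50 mm.
- keeper (a joint): Travel of the keeper, m. 0: nose in the notch of the dish's lug, dish locked; grows as it is pulled along the mill's -y, away from the dish; 0.025: stop, fully back. Blocked after about 4 mm while the clamp knob is locked. Sliding takes about 2 N; stays where it is left.
- keeper_tab (a point): Grip point in the red upright pull tab of the keeper, 28 mm above the deck, 200 mm from the seat's middle along the mill's -y when locked. The tab is 20 mm wide along the mill's x (take it across this), 11 mm thick along y, and rises from 5 to 38 mm above the deck. The frame has the mill's axes.
- dish: Loose white porcelain grinding dish in an aluminium carrier, black grip on a steel bail over it; 145 mm across the two lugs (at its +y and -y), rim 113 mm across, 35 mm high; 0.42 kg (varies). Origin at the middle of its underside, on the seat when home; when locked its axes are the mill's. The bowl is very shallow: slope 3 degrees to 20 mm from the middle, then steeper to the rim.
- dish_grip (a point): Middle of the black grip of the bail, 80 mm above the dish's underside, straight over the dish's middle; axes as the dish's. The grip is 62 mm long along the dish's x, 14 mm thick along y (take it across this), 19 mm high.
- dish_middle (a point): Where the ball's centre is when it lies in the middle of the dish, 26 mm above the dish's underside.
- ball_center (a point): Centre of the loose polished steel ball, 28 mm diameter, about 0.09 kg, which lies in the dish.
- jar_ink_a: Ink jar with black lid, 69 mm diameter, 75 mm high, to the left of the mill; leave alone. Origin at the middle of its underside.
- bottle_purple: Small purple bottle, 38 mm diameter, 100 mm high, behind the mill; leave alone. Origin at the middle of its underside.
- ink_tin_0: Red ink tin, 69 mm diameter, 43 mm high, behind the mill; leave alone. Origin at the middle of its underside.

How it is judged:
By the outcome, as a careful person would: the job done as asked, in the order asked, and still so for the second after the job is handed in, while the arm keeps its last pose, push and grip.
It also fails if it takes over 58 s, if anything falls off the work surface, if the arm or the gripper's body presses on something with over 40 N, if the wrist force passes 120 N, or if a joint passes its speed limit or range.

## Working session

There is one attempt and no reset: what is moved stays moved. The work goes in short steps, Python scripts to look and compute and a tool call to move; the robot and the scene stay as the last step left them, time stands still between calls to the robot, and variables do not carry over. Pictures are saved under pics/ and viewed, at most 10 in all, crops included, and the job is handed in when it is done.

Besides the shell and the picture viewer there is one more tool, called as name(argument=value, ...), one argument or row to a line, values as JSON. apply_moves: Moves the arm, as the interface text tells. Its arguments: {"type":"object","properties":{"targets":{"type":"array"},"squeeze":{"type":"number"}},"required":["targets"]}

```bash
mkdir -p pics; cat > h.py <<'E'
import numpy as np, cv2
from bench import observe, camera, get_calibration, hand_in, tcp_to_tips
def deproj(name,u,v,d=None,z=None):
    c=get_calibration(name);K=np.array(c["K"]);k1=c["k1"];E=np.array(c["extrinsics"])
    xd=(np.asarray(u,float)-K[0,2])/K[0,0];yd=(np.asarray(v,float)-K[1,2])/K[1,1]
    x,y=xd.copy() if hasattr(xd,'copy') else xd,yd
    for _ in range(10):
        s=1+k1*(x*x+y*y);x,y=xd/s,yd/s
    R,t=E[:3,:3],E[:3,3];o=-R.T@t
    r=np.stack([x,y,np.ones_like(x)],-1)@R
    if d is not None: return o+r*np.asarray(d)[...,None]
    return o+r*((z-o[2])/r[...,2])[...,None]
def proj(name,p):
    c=get_calibration(name);K=np.array(c["K"]);E=np.array(c["extrinsics"])
    q=np.atleast_2d(p)@E[:3,:3].T+E[:3,3];x=q[:,:2]/q[:,2:]
    x=x*(1+c["k1"]*(x**2).sum(1,keepdims=True))
    return x*[K[0,0],K[1,1]]+K[:2,2]
E
python3 - <<'E'
from h import *
s=observe();print(s, tcp_to_tips)
for n in("top","side"):
    im,d=camera(n);cv2.imwrite(f"pics/{n}0.png",im);np.savez(f"pics/{n}0.npz",im=im,d=d)
    print(n,get_calibration(n))
E
```

```text
{'clock': 0.0, 'joint_positions': array([-1.22549312,  0.50831369, -0.23749312,  1.50112287,  0.1256872 ,
        1.14889713, -0.15479522]), 'qd': array([-0.00056964, -0.00050636,  0.00108761,  0.00057716,  0.00059218,
       -0.00045162, -0.0005954 ]), 'joint_torque': array([-1.42488479e-03, -6.20573401e+01, -2.18724534e+00, -2.49659640e+01,
        1.27082810e-02,  1.19070322e-02,  4.85070245e-05]), 'ee_pos': array([0.1484247 , 0.60665356, 0.25544696]), 'eef_rot': array([-8.58107218e-05,  1.19620425e-01,  9.92819311e-01, -8.73478940e-04]), 'contact_force': array([ 0.61592682, -0.21606602, -1.1195479 ]), 'torque': array([0.02130595, 0.05611726, 0.01186468]), 'gripper_force': 0.0, 'gripper_width': 0.08567531973513505} 0.025
top {'K': array([[404.59805341,   0.        , 258.22017175],
       [  0.        , 404.59805341, 192.54243302],
       [  0.        ,   0.        ,   1.        ]]), 'k1': -0.01809800180862476, 'extrinsics': array([[ 0.00965719, -0.99978689,  0.01824579,  0.05493383],
       [-0.99024125, -0.01209873, -0.1388376 ,  0.60822146],
       [ 0.13902876, -0.01672696, -0.99014707,  0.88414929],
       [ 0.        ,  0.        ,  0.        ,  1.        ]])}
side {'K': array([[398.85507527,   0.        , 252.15268037],
       [  0.        , 398.85507527, 190.29477997],
       [  0.        ,   0.        ,   1.        ]]), 'k1': -0.007300608192852658, 'extrinsics': array([[-0.9001901 , -0.43496287, -0.02156609,  0.57577284],
       [-0.15857448,  0.37349872, -0.91397639,  0.17160678],
       [ 0.4056007 , -0.81933266, -0.40519386,  0.70317844],
       [ 0.        ,  0.        ,  0.        ,  1.        ]])}
```

View pics/top0.png

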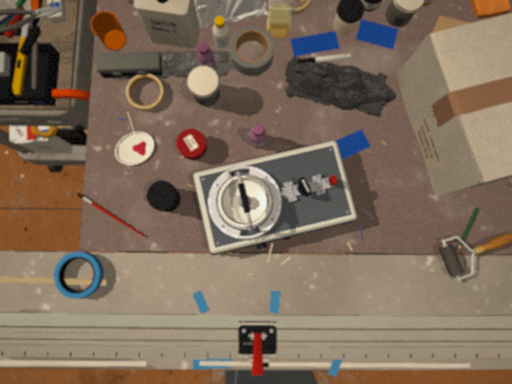

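View pics/side0.png

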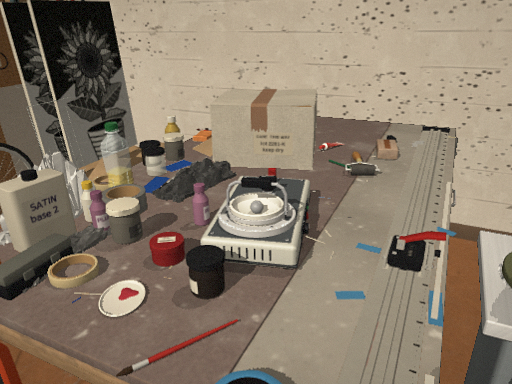

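The top view shows the dish at about (245,202), the black knob at (306,187), the red tab at (334,181) and the jar at (163,195). The side view shows the ball at (257,207), the bail grip at (259,184) and the jar at (206,272).

```bash
python3 - <<'E'
from h import *
T=np.load("pics/top0.npz");S=np.load("pics/side0.npz")
def comps(n,D,mask,roi,mn=12):
    m=np.zeros_like(mask);x0,x1,y0,y1=roi;m[y0:y1,x0:x1]=mask[y0:y1,x0:x1]
    k,l,st,c=cv2.connectedComponentsWithStats(m.astype(np.uint8))
    for i in range(1,k):
        if st[i,4]<mn: continue
        v,u=np.nonzero(l==i);d=D["d"][v,u];P=deproj(n,u[d>0],v[d>0],d=d[d>0])
        top=P[P[:,2]>np.percentile(P[:,2],60)-.004]
        r=cv2.minAreaRect((top[:,:2]*1000).astype(np.float32))
        print(n,st[i],c[i].round(1),"med",np.median(P,0).round(4),"zmin/max",np.percentile(P[:,2],[5,95]).round(3),"rect",np.round(r[0],1),np.round(r[1],1),round(r[2],1))
for n,D,roi in(("top",T,(185,365,135,255)),("side",S,(195,315,150,270))):
    im=D["im"].astype(int);hsv=cv2.cvtColor(D["im"],cv2.COLOR_BGR2HSV)
    red=((hsv[...,0]<8)|(hsv[...,0]>172))&(hsv[...,1]>140)&(hsv[...,2]>60)
    print("red");comps(n,D,red,roi,6)
    print("black");comps(n,D,im.max(2)<42,roi)
    x0,x1,y0,y1=roi
    big=cv2.resize(D["im"][y0:y1,x0:x1],None,fx=4.4,fy=4.4,interpolation=cv2.INTER_CUBIC);cv2.imwrite(f"pics/{n}c.png",big)
# deck plane from top depth
v,u=np.mgrid[130:260,180:370];P=deproj("top",u,v,d=T["d"][130:260,180:370]).reshape(-1,3)
h=np.histogram(P[:,2],bins=np.arange(-.02,.18,.005));print(list(zip(h[1].round(3),h[0])))
# housing top, z 50..70
m=((P[:,2]>.05)&(P[:,2]<.069)).reshape(130,190).astype(np.uint8)
k,l,st,c=cv2.connectedComponentsWithStats(m);i=1+st[1:,4].argmax();Q=P[(l==i).ravel()]
r=cv2.minAreaRect((Q[:,:2]*1000).astype(np.float32));print("deck",r,np.median(Q[:,2]))
E
```

```text
red
top [185 135  22  24 308] [196.5 147.6] med [0.7079 0.2032 0.0415] zmin/max [0.02  0.044] rect [715.5 209.5] [52.7 47. ] 1.8
top [330 175   7  10  58] [332.9 179.7] med [ 0.6305 -0.0999  0.0952] zmin/max [0.082 0.099] rect [ 631.8 -101.1] [18.  10.6] 1.6
top [285 238   4   2   6] [286.8 238.7] med [ 0.5027 -0.0045  0.0404] zmin/max [0.034 0.046] rect [504.   -3.8] [1. 5.] 26.9
black
top [298 180  13  16  76] [302.6 189.2] med [ 0.61   -0.0342  0.0848] zmin/max [0.07 0.1 ] rect [611.  -34.6] [38.5  7.9] 38.8
top [240 184   9  28 100] [244.  197.9] med [0.581  0.0919 0.1486] zmin/max [0.146 0.151] rect [582.3  91.9] [56.2  8.7] 12.9
top [257 243  10   5  31] [261.6 245. ] med [0.4885 0.052  0.045 ] zmin/max [0.041 0.048] rect [488.9  52.4] [ 7.8 18.4] 8.6
red
side [268 168   8   8  57] [271.6 171.1] med [ 0.6306 -0.099   0.0912] zmin/max [0.083 0.098] rect [ 631.7 -100.2] [17.6 10.4] 22.9
side [307 212   1   7   7] [307. 215.] med [ 0.5034 -0.0026  0.0401] zmin/max [0.032 0.044] rect [503.6  -3. ] [0.1 5.8] 19.0
black
side [242 176  35  15 356] [259.6 182.6] med [0.5892 0.093  0.13
[... 1228 characters left out ...]
float64(0.09), np.int64(415)), (np.float64(0.095), np.int64(226)), (np.float64(0.1), np.int64(74)), (np.float64(0.105), np.int64(1)), (np.float64(0.11), np.int64(1)), (np.float64(0.115), np.int64(3)), (np.float64(0.12), np.int64(5)), (np.float64(0.125), np.int64(8)), (np.float64(0.13), np.int64(15)), (np.float64(0.135), np.int64(28)), (np.float64(0.14), np.int64(53)), (np.float64(0.145), np.int64(174)), (np.float64(0.15), np.int64(21)), (np.float64(0.155), np.int64(0)), (np.float64(0.16), np.int64(0)), (np.float64(0.165), np.int64(0)), (np.float64(0.17), np.int64(0))]
deck ((598.6565551757812, 23.753860473632812), (192.388916015625, 339.3655090332031), 14.068459510803223) 0.05863227636442303
```

View pics/topc.png

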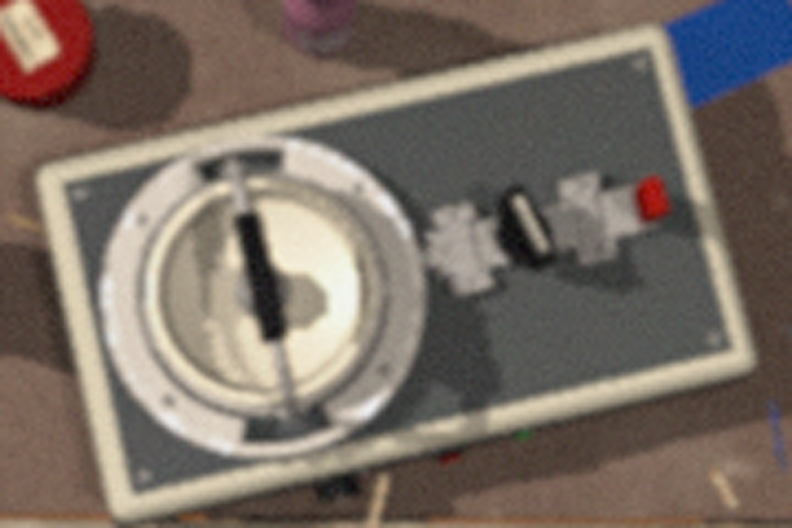

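View pics/sidec.png

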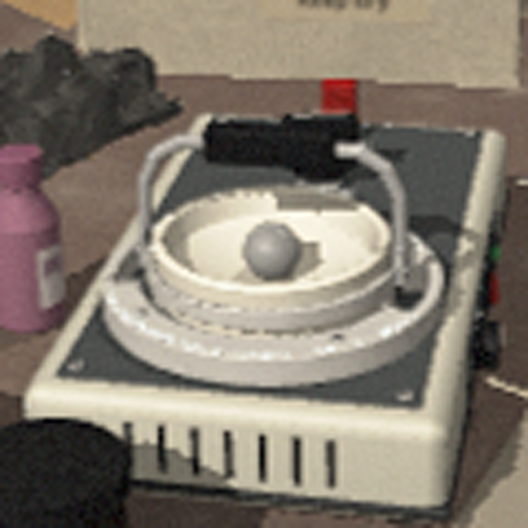

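The crops agree with the text's sizes: the mill is yawed about 14.2°, and the seat is near (0.5817, 0.0922). The knob and tab sit within millimetres of where that predicts. Next I refine the knob and write a move helper.

```bash
cat >> h.py <<'E'
from scipy.spatial.transform import Rotation as Ro
YAW=np.radians(14.2);SEAT=np.array([.5817,.0922,.060])
MR=Ro.from_euler('z',YAW)
def M(x,y,z): return SEAT+MR.apply([x,y,z])
def goto(p,yd):
    "tool down at p (TCP), tool y at world angle yd deg"
    s=observe();w,x,y,z=s["eef_rot"];R=Ro.from_quat([x,y,z,w])
    a=np.radians(yd);Y=np.array([np.cos(a),np.sin(a),0]);Z=np.array([0,0,-1.]);G=Ro.from_matrix(np.c_[np.cross(Y,Z),Y,Z])
    t=R.inv().apply(np.asarray(p)-s["ee_pos"]);r=(R.inv()*G).as_rotvec(degrees=True)
    print("t",t.round(4),"r",r.round(2),"| now",s["ee_pos"].round(4),"yd",round(np.degrees(np.arctan2(*R.as_matrix()[1::-1,1])),2),"tilt",R.as_matrix()[:2,2].round(4),"F",s["contact_force"].round(1),"w",round(s["gripper_width"],4),"q",s["joint_positions"].round(2),"t",round(s["clock"],2))
E
python3 - <<'E'
from h import *
for n in("top","side"):
    D=np.load(f"pics/{n}0.npz");v,u=np.nonzero(D["d"]>0);P=deproj(n,u,v,d=D["d"][v,u])
    for nm,c,zl,zh,r in(("knob",M(0,-135,.042)*0+M(0,-.135,.04),.094,.11,.03),("tab",M(0,-.2,.03),.09,.11,.02),("grip",M(0,0,.08),.14,.156,.045)):
        m=(np.hypot(*(P[:,:2]-c[:2]).T)<r)&(P[:,2]>zl)&(P[:,2]<zh)
        q=MR.inv().apply(P[m]-SEAT)*1000
        rr=cv2.minAreaRect(q[:,:2].astype(np.float32));print(n,nm,m.sum(),np.round(rr[0],1),np.round(rr[1],1),round(rr[2],1),"ztop",np.percentile(q[:,2],80).round(1))
print(M(0,-.135,.042),M(0,-.2,.034))
goto([*M(0,-.135,0)[:2],.2],-75.8)
E
```

```text
top knob 115 [   0.6 -135.4] [40.6 12.7] 11.9 ztop 41.6
top tab 49 [   1.  -199.9] [11.3 19.2] 89.7 ztop 37.5
top grip 245 [ 0.7 -0.6] [88.6 13.8] 0.5 ztop 89.1
side knob 59 [   0.3 -133.3] [40.5  9.6] 12.2 ztop 41.8
side tab 33 [  -1.3 -198.5] [21.3 11.9] 23.2 ztop 36.9
side grip 211 [0.7 0.8] [88.5 12.7] 1.4 ztop 88.9
[ 0.6148165  -0.03867512  0.102     ] [ 0.63076148 -0.10168907  0.094     ]
t [-0.6063 -0.5161  0.0563] r [-3.0000e-02  1.2000e-01  1.5206e+02] | now [0.1484 0.6067 0.2555] yd 76.26 tilt [-0.0004 -0.0015] F [-0.1 -0.2  0.2] w 0.0854 q [-1.23  0.51 -0.24  1.5   0.13  1.15 -0.15] t 0.1
```

apply_moves(
  targets=[
    {"hand": 0.6, "tx": -0.606, "ty": -0.516, "tz": 0.03, "rz": 141},
    {"hand": 0.6, "tx": -0.606, "ty": -0.516, "tz": 0.03, "rz": 141},
    {"hand": 0.6, "tx": -0.606, "ty": -0.516, "tz": 0.03, "rz": 141},
    {"hand": 0.6, "tx": -0.606, "ty": -0.516, "tz": 0.03, "rz": 141},
    {"hand": 0.6, "tx": -0.606, "ty": -0.516, "tz": 0.03, "rz": 141},
    {"hand": 0.6, "tx": -0.606, "ty": -0.516, "tz": 0.03, "rz": 141},
    {"hand": 0.6, "tx": -0.606, "ty": -0.516, "tz": 0.03, "rz": 141},
    {"hand": 0.6, "tx": -0.606, "ty": -0.516, "tz": 0.03, "rz": 141},
    {"hand": 0.6, "tx": -0.606, "ty": -0.516, "tz": 0.03, "rz": 141},
    {"hand": 0.6, "tx": -0.606, "ty": -0.516, "tz": 0.03, "rz": 141},
    {"hand": 0.6, "tx": -0.606, "ty": -0.516, "tz": 0.03, "rz": 141},
    {"hand": 0.6, "tx": -0.606, "ty": -0.516, "tz": 0.03, "rz": 141},
    {"hand": 0.6, "tx": -0.606, "ty": -0.516, "tz": 0.03, "rz": 141},
    {"hand": 0.6, "tx": -0.606, "ty": -0.516, "tz": 0.03, "rz": 141},
    {"hand": 0.6, "tx": -0.606, "ty": -0.516, "tz": 0.03, "rz": 141},
    {"hand": 0.6, "tx": -0.606, "ty": -0.516, "tz": 0.03, "rz": 141},
    {"hand": 0.6, "tx": -0.606, "ty": -0.516, "tz": 0.03, "rz": 141},
    {"hand": 0.6, "tx": -0.606, "ty": -0.516, "tz": 0.03, "rz": 141},
    {"hand": 0.6, "tx": -0.606, "ty": -0.516, "tz": 0.03, "rz": 141},
    {"hand": 0.6, "tx": -0.606, "ty": -0.516, "tz": 0.03, "rz": 141},
  ],
)

```text
validation failed for argument at $.ta...
```

```bash
python3 -c "
from h import *
goto([*M(0,-.135,0)[:2],.2],-64.8)"
```

```text
t [-0.6063 -0.5161  0.0563] r [-4.0000e-02  1.1000e-01  1.4106e+02] | now [0.1484 0.6067 0.2555] yd 76.26 tilt [-0.0004 -0.0015] F [-0.1 -0.2  0.2] w 0.0854 q [-1.23  0.51 -0.24  1.5   0.13  1.15 -0.15] t 0.1
```

apply_moves(
  targets=[
    {"hand": 0.6, "tx": -0.606, "ty": -0.516, "tz": 0.03, "rx": 0, "ry": 0, "rz": 141},
  ],
  squeeze=30,
)

```text
clock: 0.18
ee_pos: [0.1664, 0.578, 0.2537]
eef_rot: [-0.003, 0.176, 0.984, 0.001]
contact_force: [0.2, 0.5, 0.9]
gripper_width: 0.0752
gripper_force: 0.0
```

```bash
python3 -c "
from h import *
goto([*M(0,-.135,0)[:2],.2],-64.8)"
```

```text
t [-0.6346 -0.4231  0.0494] r [ -0.37  -0.25 134.52] | now [0.1664 0.578  0.2537] yd 69.72 tilt [-0.0052  0.0032] F [0.2 0.5 0.9] w 0.0752 q [-1.19  0.47 -0.21  1.57  0.1   1.11 -0.21] t 0.18
```

apply_moves(
  targets=[
    {"hand": 0.6, "tx": -0.634, "ty": -0.423, "tz": 0.03, "rx": 0, "ry": 0, "rz": 134},
    {"hand": 0.6, "tx": -0.634, "ty": -0.423, "tz": 0.03, "rx": 0, "ry": 0, "rz": 134},
    {"hand": 0.6, "tx": -0.634, "ty": -0.423, "tz": 0.03, "rx": 0, "ry": 0, "rz": 134},
    {"hand": 0.6, "tx": -0.634, "ty": -0.423, "tz": 0.03, "rx": 0, "ry": 0, "rz": 134},
    {"hand": 0.6, "tx": -0.634, "ty": -0.423, "tz": 0.03, "rx": 0, "ry": 0, "rz": 134},
    {"hand": 0.6, "tx": -0.634, "ty": -0.423, "tz": 0.03, "rx": 0, "ry": 0, "rz": 134},
    {"hand": 0.6, "tx": -0.634, "ty": -0.423, "tz": 0.03, "rx": 0, "ry": 0, "rz": 134},
    {"hand": 0.6, "tx": -0.634, "ty": -0.423, "tz": 0.03, "rx": 0, "ry": 0, "rz": 134},
    {"hand": 0.6, "tx": -0.634, "ty": -0.423, "tz": 0.03, "rx": 0, "ry": 0, "rz": 134},
    {"hand": 0.6, "tx": -0.634, "ty": -0.423, "tz": 0.03, "rx": 0, "ry": 0, "rz": 134},
    {"hand": 0.6, "tx": -0.634, "ty": -0.423, "tz": 0.03, "rx": 0, "ry": 0, "rz": 134},
    {"hand": 0.6, "tx": -0.634, "ty": -0.423, "tz": 0.03, "rx": 0, "ry": 0, "rz": 134},
    {"hand": 0.6, "tx": -0.634, "ty": -0.423, "tz": 0.03, "rx": 0, "ry": 0, "rz": 134},
    {"hand": 0.6, "tx": -0.634, "ty": -0.423, "tz": 0.03, "rx": 0, "ry": 0, "rz": 134},
    {"hand": 0.6, "tx": -0.634, "ty": -0.423, "tz": 0.03, "rx": 0, "ry": 0, "rz": 134},
    {"hand": 0.6, "tx": -0.634, "ty": -0.423, "tz": 0.03, "rx": 0, "ry": 0, "rz": 134},
    {"hand": 0.6, "tx": -0.634, "ty": -0.423, "tz": 0.03, "rx": 0, "ry": 0, "rz": 134},
    {"hand": 0.6, "tx": -0.634, "ty": -0.423, "tz": 0.03, "rx": 0, "ry": 0, "rz": 134},
    {"hand": 0.6, "tx": -0.634, "ty": -0.423, "tz": 0.03, "rx": 0, "ry": 0, "rz": 134},
    {"hand": 0.6, "tx": -0.634, "ty": -0.423, "tz": 0.03, "rx": 0, "ry": 0, "rz": 134},
  ],
)

```text
clock: 1.85
ee_pos: [0.6152, -0.0527, 0.2238]
eef_rot: [0.002, 0.977, 0.212, -0.001]
contact_force: [-0.2, 0.7, 0.7]
gripper_width: 0.0512
gripper_force: 0.0
```

```bash
python3 -c "
from h import *
goto([*M(0,-.135,0)[:2],.102],-64.8)"
```

```text
t [ 0.0057 -0.0133  0.1217] r [ 0.15  0.11 -0.7 ] | now [ 0.6152 -0.0527  0.2238] yd -65.5 tilt [-0.0005 -0.0032] F [-0.2  0.7  0.7] w 0.0512 q [-0.26  0.56  0.51  1.58 -0.3   1.08 -0.82] t 1.85
```

apply_moves(
  targets=[
    {"hand": 0.6, "tx": 0.0057, "ty": -0.0133, "tz": 0.0, "rx": 0, "ry": 0, "rz": -0.7},
    {"hand": 0.6, "tx": 0.0057, "ty": -0.0133, "tz": 0.03, "rx": 0.1, "ry": 0.1, "rz": -0.7},
    {"hand": 0.6, "tx": 0.0057, "ty": -0.0133, "tz": 0.05, "rx": 0.1, "ry": 0.1, "rz": -0.7},
    {"hand": 0.6, "tx": 0.0057, "ty": -0.0133, "tz": 0.07, "rx": 0.1, "ry": 0.1, "rz": -0.7},
    {"hand": 0.6, "tx": 0.0057, "ty": -0.0133, "tz": 0.08, "rx": 0.1, "ry": 0.1, "rz": -0.7},
    {"hand": 0.6, "tx": 0.0057, "ty": -0.0133, "tz": 0.085, "rx": 0.1, "ry": 0.1, "rz": -0.7},
    {"hand": 0.6, "tx": 0.0057, "ty": -0.0133, "tz": 0.085, "rx": 0.1, "ry": 0.1, "rz": -0.7},
  ],
)

```text
clock: 2.43
ee_pos: [0.6131, -0.0319, 0.1391]
eef_rot: [-0.002, 0.974, 0.225, -0.0]
contact_force: [0.1, -1.1, 0.3]
gripper_width: 0.0511
gripper_force: 0.0
```

```bash
python3 -c "
from h import *
goto([*M(0,-.135,0)[:2],.102],-64.8)"
```

```text
t [-0.0014  0.007   0.0371] r [-0.19 -0.03  0.75] | now [ 0.6131 -0.0319  0.1391] yd -64.05 tilt [-0.0009  0.0032] F [ 0.1 -1.1  0.3] w 0.0511 q [-0.26  0.64  0.46  1.69 -0.35  0.9  -0.78] t 2.43
```

apply_moves(
  targets=[
    {"hand": 0.6, "tx": -0.0014, "ty": 0.007, "tz": 0.005, "rx": 0, "ry": 0, "rz": 0.7},
    {"hand": 0.6, "tx": -0.0014, "ty": 0.007, "tz": 0.005, "rx": 0, "ry": 0, "rz": 0.7},
    {"hand": 0.6, "tx": -0.0014, "ty": 0.007, "tz": 0.005, "rx": 0, "ry": 0, "rz": 0.7},
  ],
)

```text
clock: 2.68
ee_pos: [0.6159, -0.0413, 0.1355]
eef_rot: [-0.001, 0.976, 0.217, 0.001]
contact_force: [0.3, -0.6, 0.4]
gripper_width: 0.0514
gripper_force: 0.0
```

```bash
python3 -c "
from h import *
goto([*M(0,-.135,0)[:2],.102],-64.8)"
```

```text
t [ 0.0001 -0.0028  0.0335] r [-0.05 -0.15 -0.16] | now [ 0.6159 -0.0413  0.1355] yd -64.96 tilt [0.002  0.0019] F [ 0.3 -0.6  0.4] w 0.0514 q [-0.25  0.65  0.46  1.69 -0.36  0.89 -0.78] t 2.68
```

apply_moves(
  targets=[
    {"hand": 0.6, "tx": 0, "ty": -0.001, "tz": 0.01, "rx": 0, "ry": 0, "rz": 0},
    {"hand": 0.6, "tx": 0, "ty": -0.001, "tz": 0.02, "rx": 0, "ry": 0, "rz": 0},
    {"hand": 0.6, "tx": 0, "ty": -0.001, "tz": 0.028, "rx": 0, "ry": 0, "rz": 0},
    {"hand": 0.6, "tx": 0, "ty": -0.001, "tz": 0.033, "rx": 0, "ry": 0, "rz": 0},
    {"hand": 0.6, "tx": 0, "ty": -0.001, "tz": 0.033, "rx": 0, "ry": 0, "rz": 0},
    {"hand": 0.6, "tx": 0, "ty": -0.001, "tz": 0.033, "rx": 0, "ry": 0, "rz": 0},
    {"hand": 0.6, "tx": 0, "ty": -0.001, "tz": 0.033, "rx": 0, "ry": 0, "rz": 0},
  ],
)

```text
clock: 3.27
ee_pos: [0.6155, -0.0401, 0.104]
eef_rot: [-0.001, 0.976, 0.217, 0.002]
contact_force: [-5.7, -0.1, 25.6]
gripper_width: 0.0515
gripper_force: 12.5
```

```bash
python3 -c "
from h import *
goto([*M(0,-.135,0)[:2],.102],-64.8)"
```

```text
t [ 0.     -0.0016  0.002 ] r [-0.07 -0.22 -0.13] | now [ 0.6155 -0.0401  0.104 ] yd -64.93 tilt [0.003  0.0028] F [-5.7 -0.1 25.6] w 0.0515 q [-0.24  0.68  0.44  1.72 -0.38  0.82 -0.76] t 3.27
```

apply_moves(
  targets=[
    {"hand": 0.6, "tx": 0, "ty": 0, "tz": -0.004, "rx": 0, "ry": 0, "rz": 0},
    {"hand": 0.6, "tx": 0, "ty": 0, "tz": -0.004, "rx": 0, "ry": 0, "rz": 0},
  ],
)

```text
clock: 3.43
ee_pos: [0.6153, -0.0396, 0.106]
eef_rot: [-0.001, 0.976, 0.217, 0.001]
contact_force: [-0.4, -0.1, 0.1]
gripper_width: 0.051
gripper_force: 0.0
```

```bash
python3 -c "
from h import *
goto([*M(0,-.135,0)[:2],.102],-64.8)
a=[]
for n,(x,y) in (('top',(260,120)),('side',(220,100))):
    im,d=camera(n); a.append(cv2.resize(im[y:y+100,x:x+100],None,fx=4,fy=4,interpolation=cv2.INTER_CUBIC))
cv2.imwrite('pics/k1.png',np.hstack(a))"
```

```text
t [-0.0001 -0.001   0.004 ] r [-0.08 -0.15 -0.11] | now [ 0.6153 -0.0396  0.106 ] yd -64.91 tilt [0.0017 0.0024] F [-0.4 -0.1  0.1] w 0.051 q [-0.24  0.68  0.44  1.72 -0.38  0.83 -0.76] t 3.43
```

View pics/k1.png

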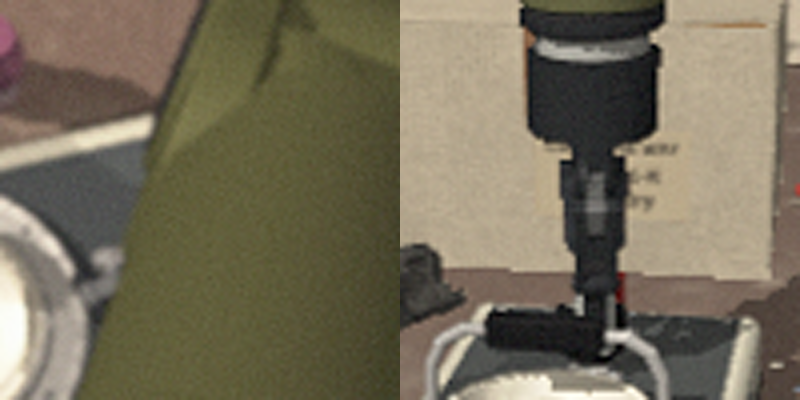

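The side view shows the fingers straddling the knob area. The light 25 N contact was probably the keeper guides, and it vanished after backing off. I'll close a few mm higher.

apply_moves(
  targets=[
    {"hand": 0.6, "tx": 0, "ty": -0.0005, "tz": -0.004, "rx": 0, "ry": 0, "rz": 0},
    {"hand": 0.4, "tx": 0, "ty": -0.0005, "tz": -0.004, "rx": 0, "ry": 0, "rz": 0},
    {"hand": 0.2, "tx": 0, "ty": -0.0005, "tz": -0.004, "rx": 0, "ry": 0, "rz": 0},
    {"hand": 0.0, "tx": 0, "ty": -0.0005, "tz": -0.004, "rx": 0, "ry": 0, "rz": 0},
    {"hand": 0.0, "tx": 0, "ty": -0.0005, "tz": -0.004, "rx": 0, "ry": 0, "rz": 0},
    {"hand": 0.0, "tx": 0, "ty": -0.0005, "tz": -0.004, "rx": 0, "ry": 0, "rz": 0},
  ],
  squeeze=30,
)

```text
clock: 4.03
ee_pos: [0.6152, -0.0403, 0.1096]
eef_rot: [-0.0, 0.976, 0.217, 0.001]
contact_force: [2.0, -4.5, -1.1]
gripper_width: 0.0122
gripper_force: 34.0
```

```bash
python3 -c "
from h import *
goto([*M(0,-.135,0)[:2],.108],14.2)"
```

```text
t [ 0.0004 -0.0017  0.0016] r [ 7.000e-02 -7.000e-02 -7.915e+01] | now [ 0.6152 -0.0403  0.1096] yd -64.95 tilt [0.0015 0.0006] F [ 2.  -4.5 -1.1] w 0.0122 q [-0.24  0.68  0.44  1.71 -0.37  0.84 -0.76] t 4.03
```

apply_moves(
  targets=[
    {"hand": 0, "tx": 0, "ty": -0.0005, "tz": 0, "rx": 0, "ry": 0, "rz": -3},
    {"hand": 0, "tx": 0, "ty": -0.001, "tz": 0, "rx": 0, "ry": 0, "rz": -8},
    {"hand": 0, "tx": 0, "ty": -0.001, "tz": 0, "rx": 0, "ry": 0, "rz": -14},
    {"hand": 0, "tx": 0, "ty": -0.001, "tz": 0, "rx": 0, "ry": 0, "rz": -20},
    {"hand": 0, "tx": 0, "ty": -0.001, "tz": 0, "rx": 0, "ry": 0, "rz": -26},
    {"hand": 0, "tx": 0, "ty": -0.001, "tz": 0, "rx": 0, "ry": 0, "rz": -32},
    {"hand": 0, "tx": 0, "ty": -0.001, "tz": 0, "rx": 0, "ry": 0, "rz": -38},
    {"hand": 0, "tx": 0, "ty": -0.001, "tz": 0, "rx": 0, "ry": 0, "rz": -44},
    {"hand": 0, "tx": 0, "ty": -0.001, "tz": 0, "rx": 0, "ry": 0, "rz": -50},
    {"hand": 0, "tx": 0, "ty": -0.001, "tz": 0, "rx": 0, "ry": 0, "rz": -56},
    {"hand": 0, "tx": 0, "ty": -0.001, "tz": 0, "rx": 0, "ry": 0, "rz": -62},
    {"hand": 0, "tx": 0, "ty": -0.001, "tz": 0, "rx": 0, "ry": 0, "rz": -67},
    {"hand": 0, "tx": 0, "ty": -0.001, "tz": 0, "rx": 0, "ry": 0, "rz": -72},
    {"hand": 0, "tx": 0, "ty": -0.001, "tz": 0, "rx": 0, "ry": 0, "rz": -76},
    {"hand": 0, "tx": 0, "ty": -0.001, "tz": 0, "rx": 0, "ry": 0, "rz": -79},
    {"hand": 0, "tx": 0, "ty": -0.001, "tz": 0, "rx": 0, "ry": 0, "rz": -79},
    {"hand": 0, "tx": 0, "ty": -0.001, "tz": 0, "rx": 0, "ry": 0, "rz": -79},
  ],
)

```text
clock: 5.45
ee_pos: [0.6173, -0.0415, 0.1097]
eef_rot: [0.003, 0.616, 0.788, 0.002]
contact_force: [10.6, -8.4, -8.5]
gripper_width: 0.0123
gripper_force: 33.0
```

```bash
python3 -c "
from h import *
goto([*M(0,-.135,0)[:2],.15],14.2);print(observe()['torque'])"
```

```text
t [ 0.0032 -0.0015 -0.0403] r [ 0.35  0.17 -0.22] | now [ 0.6173 -0.0415  0.1097] yd 13.98 tilt [ 0.0066 -0.0013] F [10.6 -8.4 -8.5] w 0.0123 q [-0.    0.63  0.05  1.71 -0.04  0.79  0.31] t 5.45
[-1.93608823 -2.05884694  0.00679907]
```

apply_moves(
  targets=[
    {"hand": 0.3, "tx": 0.002, "ty": 0, "tz": 0, "rx": 0, "ry": 0, "rz": 0},
    {"hand": 0.6, "tx": 0.003, "ty": -0.0015, "tz": 0, "rx": 0.2, "ry": 0, "rz": 0},
    {"hand": 0.6, "tx": 0.003, "ty": -0.0015, "tz": 0, "rx": 0.2, "ry": 0, "rz": 0},
    {"hand": 0.6, "tx": 0.003, "ty": -0.0015, "tz": -0.02, "rx": 0.2, "ry": 0, "rz": 0},
    {"hand": 0.6, "tx": 0.003, "ty": -0.0015, "tz": -0.04, "rx": 0.2, "ry": 0, "rz": 0},
    {"hand": 0.6, "tx": -0.02, "ty": -0.0015, "tz": -0.04, "rx": 0.2, "ry": 0, "rz": 0},
    {"hand": 0.6, "tx": -0.042, "ty": -0.0015, "tz": -0.04, "rx": 0.2, "ry": 0, "rz": 0},
    {"hand": 0.6, "tx": -0.062, "ty": -0.0015, "tz": -0.04, "rx": 0.2, "ry": 0, "rz": 0},
    {"hand": 0.6, "tx": -0.062, "ty": -0.0015, "tz": -0.04, "rx": 0.2, "ry": 0, "rz": 0},
    {"hand": 0.6, "tx": -0.062, "ty": -0.0015, "tz": -0.04, "rx": 0.2, "ry": 0, "rz": 0},
    {"hand": 0.6, "tx": -0.062, "ty": -0.0015, "tz": -0.04, "rx": 0.2, "ry": 0, "rz": 0},
  ],
)

```text
clock: 6.37
ee_pos: [0.6277, -0.0974, 0.1494]
eef_rot: [-0.002, 0.615, 0.789, 0.0]
contact_force: [-0.0, 0.1, -0.1]
gripper_width: 0.0512
gripper_force: 0.0
```

```bash
python3 -c "
from h import *
goto([*M(0,-.2,0)[:2],.1],14.2)
a=[]
for n,(x,y) in (('top',(240,120)),('side',(220,100))):
    im,d=camera(n); a.append(cv2.resize(im[y:y+120,x:x+120],None,fx=3.3,fy=3.3,interpolation=cv2.INTER_CUBIC))
cv2.imwrite('pics/k2.png',np.hstack(a))"
```

```text
t [-0.0051  0.0021  0.0493] r [-0.15 -0.2  -0.05] | now [ 0.6277 -0.0974  0.1494] yd 14.15 tilt [-0.0034  0.0028] F [-0.   0.1 -0.1] w 0.0512 q [ 0.09  0.62  0.05  1.61 -0.04  0.92  0.4 ] t 6.37
```

View pics/k2.png

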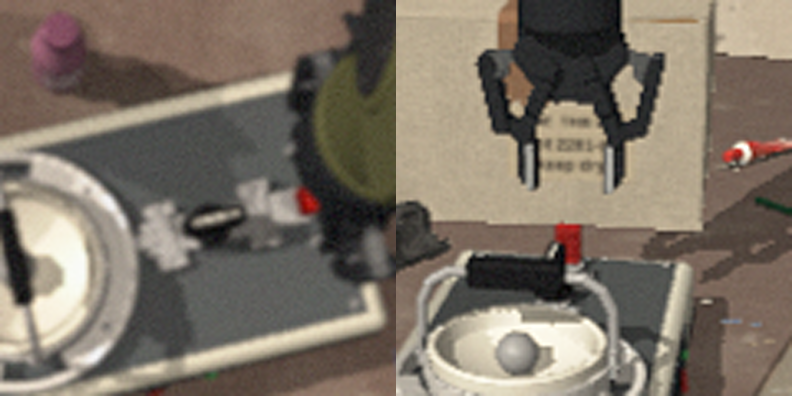

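The knob bar at (216,217) in the crop now lies along the keeper, and the fingers hang above the red tab at (308,200). I descend on the tab.

apply_moves(
  targets=[
    {"hand": 0.6, "tx": -0.005, "ty": 0.002, "tz": 0, "rx": 0, "ry": 0, "rz": 0},
    {"hand": 0.6, "tx": -0.005, "ty": 0.002, "tz": 0.015, "rx": 0, "ry": 0, "rz": 0},
    {"hand": 0.6, "tx": -0.005, "ty": 0.002, "tz": 0.03, "rx": 0, "ry": 0, "rz": 0},
    {"hand": 0.6, "tx": -0.005, "ty": 0.002, "tz": 0.042, "rx": 0, "ry": 0, "rz": 0},
    {"hand": 0.6, "tx": -0.005, "ty": 0.002, "tz": 0.049, "rx": 0, "ry": 0, "rz": 0},
    {"hand": 0.6, "tx": -0.005, "ty": 0.002, "tz": 0.049, "rx": 0, "ry": 0, "rz": 0},
    {"hand": 0.3, "tx": -0.005, "ty": 0.002, "tz": 0.049, "rx": 0, "ry": 0, "rz": 0},
    {"hand": 0, "tx": -0.005, "ty": 0.002, "tz": 0.049, "rx": 0, "ry": 0, "rz": 0},
    {"hand": 0, "tx": -0.005, "ty": 0.002, "tz": 0.049, "rx": 0, "ry": 0, "rz": 0},
    {"hand": 0, "tx": -0.005, "ty": 0.002, "tz": 0.049, "rx": 0, "ry": 0, "rz": 0},
  ],
)

```text
clock: 7.3
ee_pos: [0.6329, -0.1028, 0.1016]
eef_rot: [0.0, 0.615, 0.789, 0.001]
contact_force: [4.3, 0.6, -0.7]
gripper_width: 0.0192
gripper_force: 33.0
```

```bash
python3 -c "
from h import *
goto([*M(0,-.225,0)[:2],.1],14.2)"
```

```text
t [-0.0234 -0.0018  0.0016] r [ 0.1  -0.06 -0.08] | now [ 0.6329 -0.1028  0.1016] yd 14.12 tilt [0.0015 0.0014] F [ 4.3  0.6 -0.7] w 0.0192 q [ 0.1   0.67  0.04  1.65 -0.04  0.82  0.4 ] t 7.3
```

apply_moves(
  targets=[
    {"hand": 0, "tx": -0.003, "ty": 0, "tz": 0, "rx": 0, "ry": 0, "rz": 0},
    {"hand": 0, "tx": -0.007, "ty": 0, "tz": 0, "rx": 0, "ry": 0, "rz": 0},
    {"hand": 0, "tx": -0.012, "ty": 0, "tz": 0, "rx": 0, "ry": 0, "rz": 0},
    {"hand": 0, "tx": -0.017, "ty": 0, "tz": 0, "rx": 0, "ry": 0, "rz": 0},
    {"hand": 0, "tx": -0.021, "ty": 0, "tz": 0, "rx": 0, "ry": 0, "rz": 0},
    {"hand": 0, "tx": -0.024, "ty": 0, "tz": 0, "rx": 0, "ry": 0, "rz": 0},
    {"hand": 0, "tx": -0.026, "ty": 0, "tz": 0, "rx": 0, "ry": 0, "rz": 0},
    {"hand": 0, "tx": -0.026, "ty": 0, "tz": 0, "rx": 0, "ry": 0, "rz": 0},
    {"hand": 0, "tx": -0.026, "ty": 0, "tz": 0, "rx": 0, "ry": 0, "rz": 0},
  ],
)

```text
clock: 8.05
ee_pos: [0.6387, -0.126, 0.1015]
eef_rot: [-0.001, 0.614, 0.789, 0.002]
contact_force: [3.4, 6.2, 2.5]
gripper_width: 0.019
gripper_force: 33.5
```

```bash
python3 -c "
from h import *
goto([*M(0,-.225,0)[:2],.1],14.2)
print(MR.inv().apply(observe()['ee_pos']-SEAT), MR.inv().apply(observe()['contact_force']))"
```

```text
t [ 0.0005 -0.0017  0.0015] r [ 0.05 -0.23 -0.  ] | now [ 0.6387 -0.126   0.1015] yd 14.2 tilt [-0.0001  0.004 ] F [3.4 6.2 2.5] w 0.019 q [ 0.14  0.69  0.04  1.62 -0.04  0.84  0.44] t 8.05
[ 0.00173894 -0.22549994  0.04153863] [4.84127067 5.14820141 2.5498456 ]
```

apply_moves(
  targets=[
    {"hand": 0, "tx": -0.002, "ty": 0, "tz": 0, "rx": 0, "ry": 0, "rz": 0},
    {"hand": 0, "tx": -0.004, "ty": 0, "tz": 0, "rx": 0, "ry": 0, "rz": 0},
    {"hand": 0, "tx": -0.004, "ty": 0, "tz": 0, "rx": 0, "ry": 0, "rz": 0},
    {"hand": 0, "tx": -0.004, "ty": 0, "tz": 0, "rx": 0, "ry": 0, "rz": 0},
  ],
)

```text
clock: 8.38
ee_pos: [0.6388, -0.1262, 0.1014]
eef_rot: [-0.004, 0.613, 0.79, 0.003]
contact_force: [-1.1, 13.8, 7.0]
gripper_width: 0.0189
gripper_force: 33.9
```

```bash
python3 -c "
from h import *
goto([*M(0,-.225,0)[:2],.1],14.2)
print(MR.inv().apply(observe()['ee_pos']-SEAT), MR.inv().apply(observe()['contact_force']))"
```

```text
t [ 0.0007 -0.0018  0.0014] r [-0.02 -0.5   0.13] | now [ 0.6388 -0.1262  0.1014] yd 14.33 tilt [-0.0026  0.0084] F [-1.1 13.8  7. ] w 0.0189 q [ 0.14  0.69  0.03  1.61 -0.04  0.85  0.44] t 8.38
[ 0.00183039 -0.22571219  0.0414058 ] [ 2.33911115 13.67800252  6.98995883]
```

apply_moves(
  targets=[
    {"hand": 0, "tx": 0.003, "ty": 0, "tz": 0, "rx": 0, "ry": 0, "rz": 0},
    {"hand": 0.6, "tx": 0.004, "ty": 0, "tz": 0, "rx": 0, "ry": 0, "rz": 0},
    {"hand": 0.6, "tx": 0.004, "ty": 0, "tz": 0, "rx": 0, "ry": 0, "rz": 0},
    {"hand": 0.6, "tx": 0.004, "ty": 0, "tz": 0, "rx": 0, "ry": 0, "rz": 0},
    {"hand": 0.6, "tx": 0.004, "ty": 0, "tz": -0.03, "rx": 0, "ry": 0, "rz": 0},
    {"hand": 0.6, "tx": 0.004, "ty": 0, "tz": -0.06, "rx": 0, "ry": 0, "rz": 0},
    {"hand": 0.6, "tx": 0.004, "ty": 0, "tz": -0.09, "rx": 0, "ry": 0, "rz": 0},
    {"hand": 0.6, "tx": 0.02, "ty": 0, "tz": -0.1, "rx": 0, "ry": 0, "rz": 10},
    {"hand": 0.6, "tx": 0.05, "ty": 0, "tz": -0.1, "rx": 0, "ry": 0, "rz": 20},
    {"hand": 0.6, "tx": 0.08, "ty": 0, "tz": -0.1, "rx": 0, "ry": 0, "rz": 30},
    {"hand": 0.6, "tx": 0.11, "ty": 0, "tz": -0.1, "rx": 0, "ry": 0, "rz": 40},
    {"hand": 0.6, "tx": 0.14, "ty": 0, "tz": -0.1, "rx": 0, "ry": 0, "rz": 50},
    {"hand": 0.6, "tx": 0.17, "ty": -0.001, "tz": -0.1, "rx": 0, "ry": 0, "rz": 60},
    {"hand": 0.6, "tx": 0.2, "ty": -0.002, "tz": -0.1, "rx": 0, "ry": 0, "rz": 70},
    {"hand": 0.6, "tx": 0.215, "ty": -0.002, "tz": -0.1, "rx": 0, "ry": 0, "rz": 80},
    {"hand": 0.6, "tx": 0.226, "ty": -0.002, "tz": -0.1, "rx": 0, "ry": 0, "rz": 90},
    {"hand": 0.6, "tx": 0.226, "ty": -0.002, "tz": -0.1, "rx": 0, "ry": 0, "rz": 90},
    {"hand": 0.6, "tx": 0.226, "ty": -0.002, "tz": -0.1, "rx": 0, "ry": 0, "rz": 90},
    {"hand": 0.6, "tx": 0.226, "ty": -0.002, "tz": -0.1, "rx": 0, "ry": 0, "rz": 90},
    {"hand": 0.6, "tx": 0.226, "ty": -0.002, "tz": -0.1, "rx": 0, "ry": 0, "rz": 90},
  ],
)

```text
clock: 10.05
ee_pos: [0.5815, 0.0858, 0.2009]
eef_rot: [-0.001, 0.993, 0.119, -0.002]
contact_force: [0.2, 0.5, 0.0]
gripper_width: 0.051
gripper_force: 0.0
```

```bash
python3 -c "
from h import *
goto([*M(0,0,0)[:2],.146],-75.6)"
```

```text
t [ 0.0019 -0.0061  0.0549] r [-0.09  0.16 -0.74] | now [0.5815 0.0858 0.2009] yd -76.34 tilt [-0.0031  0.0008] F [0.2 0.5 0. ] w 0.051 q [-0.49  0.54  0.49  1.69 -0.29  0.99 -1.23] t 10.05
```

apply_moves(
  targets=[
    {"hand": 0.6, "tx": 0.001, "ty": -0.003, "tz": 0.01, "rx": 0, "ry": 0, "rz": -0.5},
    {"hand": 0.6, "tx": 0.001, "ty": -0.003, "tz": 0.01, "rx": 0, "ry": 0, "rz": -0.5},
    {"hand": 0.6, "tx": 0.001, "ty": -0.003, "tz": 0.01, "rx": 0, "ry": 0, "rz": -0.5},
    {"hand": 0.6, "tx": 0.001, "ty": -0.003, "tz": 0.01, "rx": 0, "ry": 0, "rz": -0.5},
    {"hand": 0.6, "tx": 0.001, "ty": -0.003, "tz": 0.01, "rx": 0, "ry": 0, "rz": -0.5},
    {"hand": 0.6, "tx": 0.001, "ty": -0.003, "tz": 0.01, "rx": 0, "ry": 0, "rz": -0.5},
  ],
)

```text
clock: 10.55
ee_pos: [0.582, 0.0893, 0.1912]
eef_rot: [-0.001, 0.992, 0.127, -0.001]
contact_force: [-0.5, 1.4, 0.3]
gripper_width: 0.0514
gripper_force: 0.0
```

```bash
python3 -c "
from h import *
goto([*M(0,0,0)[:2],.146],-75.6)
for n in('top','side'):
    im,d=camera(n);v,u=np.nonzero(d>0);P=deproj(n,u,v,d=d[v,u]);q=MR.inv().apply(P-SEAT)*1000;h=cv2.cvtColor(im,cv2.COLOR_BGR2HSV)[v,u]
    red=((h[:,0]<8)|(h[:,0]>172))&(h[:,1]>140)
    for nm,m in(('tab',(abs(q[:,0])<20)&(q[:,1]<-180)&(q[:,1]>-245)&(q[:,2]>28)&(q[:,2]<50)&red),('knob',(np.hypot(q[:,0],q[:,1]+135)<28)&(q[:,2]>35)&(q[:,2]<50))):
        if m.sum()>5: r=cv2.minAreaRect(q[m][:,:2].astype(np.float32));print(n,nm,m.sum(),np.round(r[0],1),np.round(r[1],1),round(r[2],1))
goto([*M(0,0,0)[:2],.146],-75.6)
"
```

```text
t [ 0.0005 -0.0028  0.0452] r [-0.12  0.11  0.22] | now [0.582  0.0893 0.1912] yd -75.38 tilt [-0.0023  0.0015] F [-0.5  1.4  0.3] w 0.0514 q [-0.49  0.55  0.48  1.7  -0.3   0.97 -1.22] t 10.55
top tab 44 [-1.000e-01 -2.242e+02] [10.2 18. ] 79.6
top knob 111 [   1.1 -135.5] [41.9 12.8] 89.7
side tab 32 [   2.  -223.2] [11.  16.3] 48.9
side knob 29 [   0.3 -138. ] [11.8 32.2] 0.9
t [ 0.0005 -0.0026  0.0452] r [-0.12  0.11  0.21] | now [0.582  0.0895 0.1911] yd -75.39 tilt [-0.0023  0.0016] F [-1.3 -0.2  0.1] w 0.051 q [-0.49  0.55  0.48  1.7  -0.3   0.97 -1.22] t 10.65
```

apply_moves(
  targets=[
    {"hand": 0.6, "tx": 0.0005, "ty": -0.0026, "tz": 0.005, "rx": -0.1, "ry": 0.1, "rz": 0.2},
    {"hand": 0.6, "tx": 0.0005, "ty": -0.0026, "tz": 0.015, "rx": -0.1, "ry": 0.1, "rz": 0.2},
    {"hand": 0.6, "tx": 0.0005, "ty": -0.0026, "tz": 0.025, "rx": -0.1, "ry": 0.1, "rz": 0.2},
    {"hand": 0.6, "tx": 0.0005, "ty": -0.0026, "tz": 0.035, "rx": -0.1, "ry": 0.1, "rz": 0.2},
    {"hand": 0.6, "tx": 0.0005, "ty": -0.0026, "tz": 0.042, "rx": -0.1, "ry": 0.1, "rz": 0.2},
    {"hand": 0.6, "tx": 0.0005, "ty": -0.0026, "tz": 0.045, "rx": -0.1, "ry": 0.1, "rz": 0.2},
    {"hand": 0.6, "tx": 0.0005, "ty": -0.0026, "tz": 0.045, "rx": -0.1, "ry": 0.1, "rz": 0.2},
    {"hand": 0.6, "tx": 0.0005, "ty": -0.0026, "tz": 0.045, "rx": -0.1, "ry": 0.1, "rz": 0.2},
    {"hand": 0.6, "tx": 0.0005, "ty": -0.0026, "tz": 0.045, "rx": -0.1, "ry": 0.1, "rz": 0.2},
  ],
)

```text
clock: 11.4
ee_pos: [0.5819, 0.0922, 0.1463]
eef_rot: [-0.0, 0.992, 0.125, 0.0]
contact_force: [-0.2, 0.1, 0.3]
gripper_width: 0.0515
gripper_force: 0.0
```

```bash
python3 -c "
from h import *
goto([*M(0,0,0)[:2],.146],-75.6)"
```

```text
t [-0.0002 -0.      0.0003] r [-0.01 -0.02 -0.01] | now [0.5819 0.0922 0.1463] yd -75.61 tilt [0.0003 0.0002] F [-0.2  0.1  0.3] w 0.0515 q [-0.48  0.6   0.45  1.75 -0.33  0.87 -1.2 ] t 11.4
```

Now I close gently on the grip, stepwise, with a firm hold.

apply_moves(
  targets=[
    {"hand": 0.45, "tx": 0, "ty": 0, "tz": 0, "rx": 0, "ry": 0, "rz": 0},
    {"hand": 0.35, "tx": 0, "ty": 0, "tz": 0, "rx": 0, "ry": 0, "rz": 0},
    {"hand": 0.28, "tx": 0, "ty": 0, "tz": 0, "rx": 0, "ry": 0, "rz": 0},
    {"hand": 0.22, "tx": 0, "ty": 0, "tz": 0, "rx": 0, "ry": 0, "rz": 0},
    {"hand": 0.18, "tx": 0, "ty": 0, "tz": 0, "rx": 0, "ry": 0, "rz": 0},
    {"hand": 0.14, "tx": 0, "ty": 0, "tz": 0, "rx": 0, "ry": 0, "rz": 0},
    {"hand": 0.1, "tx": 0, "ty": 0, "tz": 0, "rx": 0, "ry": 0, "rz": 0},
    {"hand": 0, "tx": 0, "ty": 0, "tz": 0, "rx": 0, "ry": 0, "rz": 0},
    {"hand": 0, "tx": 0, "ty": 0, "tz": 0, "rx": 0, "ry": 0, "rz": 0},
    {"hand": 0, "tx": 0, "ty": 0, "tz": 0, "rx": 0, "ry": 0, "rz": 0},
    {"hand": 0, "tx": 0, "ty": 0, "tz": 0, "rx": 0, "ry": 0, "rz": 0},
  ],
  squeeze=50,
)

```text
clock: 12.32
ee_pos: [0.5819, 0.0919, 0.1463]
eef_rot: [0.0, 0.992, 0.125, 0.0]
contact_force: [0.1, -3.3, 4.8]
gripper_width: 0.0132
gripper_force: 49.2
```

```bash
cat >> h.py <<'E'
def ball():
    "ball seen in side view: fit of grey blob in the bowl, in mill axes relative to the TCP-axis foot (mm)"
    im,d=camera("side");s=observe()
    v,u=np.nonzero(d>0);P=deproj("side",u,v,d=d[v,u]);q=P-s["ee_pos"]
    m=(np.hypot(q[:,0],q[:,1])<.05)&(q[:,2]<-.040)&(q[:,2]>-.075)
    h=im[v,u].astype(int);g=m&(h.max(1)<150)&(h.max(1)-h.min(1)<22)
    from scipy.optimize import least_squares
    Q=P[g];Q=Q[Q[:,2]>np.percentile(Q[:,2],30)]
    f=least_squares(lambda c:np.linalg.norm(Q-c,axis=1)-.014,Q.mean(0)+[0,-.005,-.005],loss="soft_l1",f_scale=.001)
    print("ball",(f.x-s["ee_pos"]).round(4)*1000,"n",len(Q),"res",np.abs(f.fun).mean().round(4))
E
python3 -c "
from h import *
goto([*M(0,0,0)[:2],.146],-75.6);ball()"
```

```text
t [-0.0001 -0.0003  0.0003] r [ 0.01 -0.01 -0.02] | now [0.5819 0.0919 0.1463] yd -75.62 tilt [ 0.0002 -0.0001] F [ 0.1 -3.3  4.8] w 0.0132 q [-0.48  0.6   0.45  1.75 -0.33  0.87 -1.2 ] t 12.32
ball [ -0.1  -6.7 -59.5] n 69 res 0.0154
```

apply_moves(
  targets=[
    {"hand": 0, "tx": 0, "ty": 0, "tz": 0, "rx": 0, "ry": 0, "rz": -0.5},
    {"hand": 0, "tx": 0, "ty": 0, "tz": 0, "rx": 0, "ry": 0, "rz": -1.5},
    {"hand": 0, "tx": 0, "ty": 0, "tz": 0, "rx": 0, "ry": 0, "rz": -3},
    {"hand": 0, "tx": 0, "ty": 0, "tz": 0, "rx": 0, "ry": 0, "rz": -5},
    {"hand": 0, "tx": 0, "ty": 0, "tz": 0, "rx": 0, "ry": 0, "rz": -7.5},
    {"hand": 0, "tx": 0, "ty": 0, "tz": 0, "rx": 0, "ry": 0, "rz": -10},
    {"hand": 0, "tx": 0, "ty": 0, "tz": 0, "rx": 0, "ry": 0, "rz": -12.5},
    {"hand": 0, "tx": 0, "ty": 0, "tz": 0, "rx": 0, "ry": 0, "rz": -15},
    {"hand": 0, "tx": 0, "ty": 0, "tz": 0, "rx": 0, "ry": 0, "rz": -17.5},
    {"hand": 0, "tx": 0, "ty": 0, "tz": 0, "rx": 0, "ry": 0, "rz": -20},
    {"hand": 0, "tx": 0, "ty": 0, "tz": 0, "rx": 0, "ry": 0, "rz": -22.5},
    {"hand": 0, "tx": 0, "ty": 0, "tz": 0, "rx": 0, "ry": 0, "rz": -25},
    {"hand": 0, "tx": 0, "ty": 0, "tz": 0, "rx": 0, "ry": 0, "rz": -27},
    {"hand": 0, "tx": 0, "ty": 0, "tz": 0, "rx": 0, "ry": 0, "rz": -28.5},
    {"hand": 0, "tx": 0, "ty": 0, "tz": 0, "rx": 0, "ry": 0, "rz": -29.5},
    {"hand": 0, "tx": 0, "ty": 0, "tz": 0, "rx": 0, "ry": 0, "rz": -30},
    {"hand": 0, "tx": 0, "ty": 0, "tz": 0, "rx": 0, "ry": 0, "rz": -30},
    {"hand": 0, "tx": 0, "ty": 0, "tz": 0, "rx": 0, "ry": 0, "rz": -30},
  ],
)

```text
clock: 13.87
ee_pos: [0.584, 0.0929, 0.1466]
eef_rot: [0.0, 0.926, 0.378, 0.002]
contact_force: [6.5, -0.9, 1.8]
gripper_width: 0.0137
gripper_force: 49.0
```

```bash
python3 - <<'E'
from h import *
goto([*M(0,0,0)[:2],.146],-45.6)
im,d=camera("side");cv2.imwrite("pics/s3.png",im)
a=cv2.resize(im[140:260,200:320],None,fx=4.5,fy=4.5,interpolation=cv2.INTER_CUBIC);cv2.imwrite("pics/s3c.png",a)
print("mid at",proj("side",M(0,0,.026)))
E
```

```text
t [-0.0021 -0.0011  0.0006] r [ 0.14 -0.24  0.01] | now [0.584  0.0929 0.1466] yd -45.59 tilt [0.0047 0.0012] F [ 6.5 -0.9  1.8] w 0.0137 q [-0.39  0.57  0.3   1.75 -0.22  0.85 -0.79] t 13.87
mid at [[257.04921893 207.23515221]]
```

View pics/s3c.png

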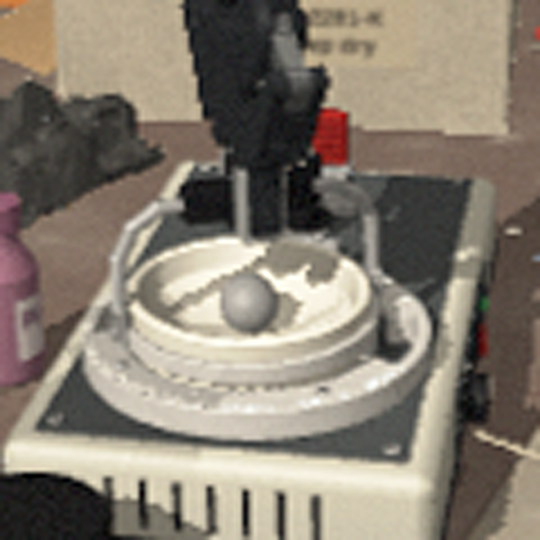

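The ball sits at crop (249,303), which is pixel (255,207). The predicted middle is (257,207), so it is centred. I continue turning and relax the small side force.

apply_moves(
  targets=[
    {"hand": 0, "tx": 0.0005, "ty": 0, "tz": 0, "rx": 0, "ry": 0, "rz": -0.5},
    {"hand": 0, "tx": 0.001, "ty": 0.0005, "tz": 0, "rx": 0, "ry": 0, "rz": -1.5},
    {"hand": 0, "tx": 0.0015, "ty": 0.001, "tz": 0, "rx": 0, "ry": 0, "rz": -3},
    {"hand": 0, "tx": 0.002, "ty": 0.001, "tz": 0, "rx": 0, "ry": 0, "rz": -5},
    {"hand": 0, "tx": 0.002, "ty": 0.001, "tz": 0, "rx": 0, "ry": 0, "rz": -7.5},
    {"hand": 0, "tx": 0.002, "ty": 0.001, "tz": 0, "rx": 0, "ry": 0, "rz": -10},
    {"hand": 0, "tx": 0.002, "ty": 0.001, "tz": 0, "rx": 0, "ry": 0, "rz": -12.5},
    {"hand": 0, "tx": 0.002, "ty": 0.001, "tz": 0, "rx": 0, "ry": 0, "rz": -15},
    {"hand": 0, "tx": 0.002, "ty": 0.001, "tz": 0, "rx": 0, "ry": 0, "rz": -17.5},
    {"hand": 0, "tx": 0.002, "ty": 0.001, "tz": 0, "rx": 0, "ry": 0, "rz": -20},
    {"hand": 0, "tx": 0.002, "ty": 0.001, "tz": 0, "rx": 0, "ry": 0, "rz": -22.5},
    {"hand": 0, "tx": 0.002, "ty": 0.001, "tz": 0, "rx": 0, "ry": 0, "rz": -25},
    {"hand": 0, "tx": 0.002, "ty": 0.001, "tz": 0, "rx": 0, "ry": 0, "rz": -27},
    {"hand": 0, "tx": 0.002, "ty": 0.001, "tz": 0, "rx": 0, "ry": 0, "rz": -28.5},
    {"hand": 0, "tx": 0.002, "ty": 0.001, "tz": 0, "rx": 0, "ry": 0, "rz": -29.5},
    {"hand": 0, "tx": 0.002, "ty": 0.001, "tz": 0, "rx": 0, "ry": 0, "rz": -30},
    {"hand": 0, "tx": 0.002, "ty": 0.001, "tz": 0, "rx": 0, "ry": 0, "rz": -30},
    {"hand": 0, "tx": 0.002, "ty": 0.001, "tz": 0, "rx": 0, "ry": 0, "rz": -30},
  ],
)

```text
clock: 15.42
ee_pos: [0.5844, 0.093, 0.1463]
eef_rot: [0.0, 0.797, 0.604, 0.0]
contact_force: [5.2, -2.3, 4.7]
gripper_width: 0.013
gripper_force: 49.3
```

```bash
python3 - <<'E'
from h import *
goto([*M(0,0,0)[:2],.146],-15.6);print(observe()["torque"])
E
```

```text
t [-0.0014 -0.0024  0.0003] r [ 0.05 -0.03 -0.03] | now [0.5844 0.093  0.1463] yd -15.63 tilt [0.001  0.0003] F [ 5.2 -2.3  4.7] w 0.013 q [-0.29  0.56  0.15  1.74 -0.11  0.84 -0.37] t 15.42
[-0.43861132 -0.94511651 -0.22856419]
```

apply_moves(
  targets=[
    {"hand": 0, "tx": 0, "ty": 0, "tz": 0, "rx": 0, "ry": 0, "rz": -0.5},
    {"hand": 0, "tx": 0, "ty": 0, "tz": 0, "rx": 0, "ry": 0, "rz": -1.5},
    {"hand": 0, "tx": 0, "ty": 0, "tz": 0, "rx": 0, "ry": 0, "rz": -3},
    {"hand": 0, "tx": 0, "ty": 0.001, "tz": 0, "rx": 0, "ry": 0, "rz": -5},
    {"hand": 0, "tx": 0, "ty": 0.001, "tz": 0, "rx": 0, "ry": 0, "rz": -7.5},
    {"hand": 0, "tx": 0, "ty": 0.001, "tz": 0, "rx": 0, "ry": 0, "rz": -10},
    {"hand": 0, "tx": 0, "ty": 0.001, "tz": 0, "rx": 0, "ry": 0, "rz": -12.5},
    {"hand": 0, "tx": 0, "ty": 0.001, "tz": 0, "rx": 0, "ry": 0, "rz": -15},
    {"hand": 0, "tx": 0, "ty": 0.001, "tz": 0, "rx": 0, "ry": 0, "rz": -17.5},
    {"hand": 0, "tx": 0, "ty": 0.001, "tz": 0, "rx": 0, "ry": 0, "rz": -20},
    {"hand": 0, "tx": 0, "ty": 0.001, "tz": 0, "rx": 0, "ry": 0, "rz": -22.5},
    {"hand": 0, "tx": 0, "ty": 0.001, "tz": 0, "rx": 0, "ry": 0, "rz": -25},
    {"hand": 0, "tx": 0, "ty": 0.001, "tz": 0, "rx": 0, "ry": 0, "rz": -27},
    {"hand": 0, "tx": 0, "ty": 0.001, "tz": 0, "rx": 0, "ry": 0, "rz": -28.5},
    {"hand": 0, "tx": 0, "ty": 0.001, "tz": 0, "rx": 0, "ry": 0, "rz": -29.5},
    {"hand": 0, "tx": 0, "ty": 0.001, "tz": 0, "rx": 0, "ry": 0, "rz": -30.5},
    {"hand": 0, "tx": 0, "ty": 0.001, "tz": 0, "rx": 0, "ry": 0, "rz": -31},
    {"hand": 0, "tx": 0, "ty": 0.001, "tz": 0, "rx": 0, "ry": 0, "rz": -31},
    {"hand": 0, "tx": 0, "ty": 0.001, "tz": 0, "rx": 0, "ry": 0, "rz": -31},
  ],
)

```text
clock: 17.0
ee_pos: [0.585, 0.0916, 0.1462]
eef_rot: [0.0, 0.607, 0.795, -0.0]
contact_force: [3.0, -3.7, 5.8]
gripper_width: 0.0134
gripper_force: 50.7
```

```bash
python3 - <<'E'
from h import *
goto([*M(0,0,0)[:2],.146],15.2);print(observe()["torque"])
im,d=camera("side")
h=im.astype(int);roi=np.zeros(im.shape[:2],bool);roi[190:225,235:280]=1
g=roi&(h.max(2)<150)&(h.max(2)-h.min(2)<18)
k,l,st,c=cv2.connectedComponentsWithStats(cv2.morphologyEx(g.astype(np.uint8),cv2.MORPH_OPEN,np.ones((3,3))));print(st[1:],c[1:])
a=cv2.resize(im[140:260,200:320],None,fx=4.5,fy=4.5,interpolation=cv2.INTER_CUBIC);cv2.imwrite("pics/s4c.png",a)
E
```

```text
t [ 0.0014 -0.003   0.0002] r [-0.01  0.04  0.08] | now [0.585  0.0916 0.1462] yd 15.28 tilt [ 0.     -0.0008] F [ 3.  -3.7  5.8] w 0.0134 q [-0.19  0.56 -0.01  1.74  0.01  0.84  0.06] t 17.0
[-0.89482259 -0.75917203 -0.75493193]
[[235 190  14   6  64]
 [253 190   3   3   9]
 [259 190   7   3  21]
 [272 190   8   7  50]
 [256 207   7   7  30]
 [276 218   4   3  12]] [[240.546875   191.921875  ]
 [254.         191.        ]
 [262.         191.        ]
 [275.78       192.68      ]
 [259.13333333 210.13333333]
 [277.5        219.        ]]
```

View pics/s4c.png

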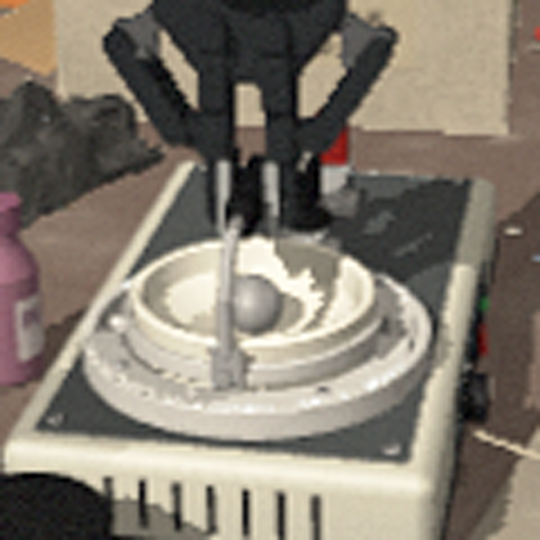

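The ball is at crop (256,303), which is pixel (257,207), in the middle. I nudge to the stop and relieve the side force.

apply_moves(
  targets=[
    {"hand": 0, "tx": -0.0005, "ty": 0, "tz": 0, "rx": 0, "ry": 0, "rz": -0.3},
    {"hand": 0, "tx": -0.001, "ty": 0.0005, "tz": 0, "rx": 0, "ry": 0, "rz": -0.8},
    {"hand": 0, "tx": -0.001, "ty": 0.0005, "tz": 0, "rx": 0, "ry": 0, "rz": -1.2},
    {"hand": 0, "tx": -0.001, "ty": 0.0005, "tz": 0, "rx": 0, "ry": 0, "rz": -1.5},
    {"hand": 0, "tx": -0.001, "ty": 0.0005, "tz": 0, "rx": 0, "ry": 0, "rz": -1.5},
    {"hand": 0, "tx": -0.001, "ty": 0.0005, "tz": 0, "rx": 0, "ry": 0, "rz": -1.5},
  ],
)

```text
clock: 17.55
ee_pos: [0.5857, 0.0904, 0.1463]
eef_rot: [0.0, 0.597, 0.803, -0.0]
contact_force: [2.8, -4.6, 6.0]
gripper_width: 0.0132
gripper_force: 51.4
```

```bash
python3 - <<'E'
from h import *
goto([*M(0,0,0)[:2],.146],16);print(observe()["torque"])
E
```

```text
t [ 0.0029 -0.0034  0.0003] r [-0.02  0.06  0.75] | now [0.5857 0.0904 0.1463] yd 16.75 tilt [ 0.     -0.0012] F [ 2.8 -4.6  6. ] w 0.0132 q [-0.19  0.56 -0.01  1.74  0.01  0.85  0.09] t 17.55
[-1.00963667 -0.73269996 -0.86144386]
```

apply_moves(
  targets=[
    {"hand": 0, "tx": 0, "ty": 0, "tz": 0, "rx": 0, "ry": 0, "rz": 0.7},
    {"hand": 0, "tx": 0, "ty": 0, "tz": 0, "rx": 0, "ry": 0, "rz": 1.4},
    {"hand": 0, "tx": 0, "ty": 0, "tz": 0, "rx": 0, "ry": 0, "rz": 2},
    {"hand": 0, "tx": 0, "ty": 0, "tz": -0.0005, "rx": 0, "ry": 0, "rz": 2},
    {"hand": 0, "tx": 0, "ty": 0, "tz": -0.0015, "rx": 0, "ry": 0, "rz": 2},
    {"hand": 0, "tx": 0, "ty": 0, "tz": -0.0025, "rx": 0, "ry": 0, "rz": 2},
    {"hand": 0, "tx": 0, "ty": 0, "tz": -0.0035, "rx": 0, "ry": 0, "rz": 2},
    {"hand": 0, "tx": 0, "ty": 0, "tz": -0.0045, "rx": 0, "ry": 0, "rz": 2},
    {"hand": 0, "tx": 0, "ty": 0, "tz": -0.0055, "rx": 0, "ry": 0, "rz": 2},
    {"hand": 0, "tx": 0, "ty": 0, "tz": -0.006, "rx": 0, "ry": 0, "rz": 2},
    {"hand": 0, "tx": 0, "ty": 0, "tz": -0.006, "rx": 0, "ry": 0, "rz": 2},
  ],
)

```text
clock: 18.47
ee_pos: [0.5845, 0.0915, 0.1515]
eef_rot: [-0.001, 0.61, 0.793, -0.001]
contact_force: [-1.1, -5.8, -6.5]
gripper_width: 0.0135
gripper_force: 48.8
```

```bash
python3 - <<'E'
from h import *
goto([*M(0,0,0)[:2],.226],14.8);print(observe()["torque"])
E
```

```text
t [ 0.0014 -0.0028 -0.0744] r [-0.15 -0.01  0.09] | now [0.5845 0.0915 0.1515] yd 14.89 tilt [-0.0026 -0.0005] F [-1.1 -5.8 -6.5] w 0.0135 q [-0.19  0.55 -0.    1.73  0.    0.86  0.06] t 18.47
[-1.31190437  0.23517571 -0.25261311]
```

apply_moves(
  targets=[
    {"hand": 0, "tx": -0.0003, "ty": 0, "tz": -0.0005, "rx": 0, "ry": 0, "rz": 0},
    {"hand": 0, "tx": -0.0006, "ty": 0, "tz": -0.0015, "rx": 0, "ry": 0, "rz": 0},
    {"hand": 0, "tx": -0.001, "ty": 0, "tz": -0.0025, "rx": 0, "ry": 0, "rz": 0},
    {"hand": 0, "tx": -0.001, "ty": 0, "tz": -0.004, "rx": 0, "ry": 0, "rz": 0},
    {"hand": 0, "tx": -0.001, "ty": 0, "tz": -0.0055, "rx": 0, "ry": 0, "rz": 0},
    {"hand": 0, "tx": -0.001, "ty": 0, "tz": -0.007, "rx": 0, "ry": 0, "rz": 0},
    {"hand": 0, "tx": -0.001, "ty": 0, "tz": -0.0085, "rx": 0, "ry": 0, "rz": 0},
    {"hand": 0, "tx": -0.001, "ty": 0, "tz": -0.0095, "rx": 0, "ry": 0, "rz": 0},
    {"hand": 0, "tx": -0.001, "ty": 0, "tz": -0.01, "rx": 0, "ry": 0, "rz": 0},
    {"hand": 0, "tx": -0.001, "ty": 0, "tz": -0.01, "rx": 0, "ry": 0, "rz": 0},
  ],
)

```text
clock: 19.3
ee_pos: [0.5858, 0.0915, 0.1623]
eef_rot: [-0.0, 0.609, 0.793, 0.0]
contact_force: [-0.2, -0.2, -4.9]
gripper_width: 0.0132
gripper_force: 49.0
```

```bash
python3 - <<'E'
from h import *
goto([*M(0,0,0)[:2],.226],14.8);print(observe()["torque"])
E
```

```text
t [ 0.0018 -0.0038 -0.0637] r [ 0.01 -0.04  0.13] | now [0.5858 0.0915 0.1623] yd 14.93 tilt [0.0001 0.0008] F [-0.2 -0.2 -4.9] w 0.0132 q [-0.19  0.54 -0.01  1.72  0.    0.88  0.06] t 19.3
[-0.06679355 -0.05586034 -0.02075887]
```

apply_moves(
  targets=[
    {"hand": 0, "tx": 0, "ty": 0, "tz": -0.0005, "rx": 0, "ry": 0, "rz": 0},
    {"hand": 0, "tx": 0, "ty": 0, "tz": -0.0015, "rx": 0, "ry": 0, "rz": 0},
    {"hand": 0, "tx": 0, "ty": 0, "tz": -0.003, "rx": 0, "ry": 0, "rz": 0},
    {"hand": 0, "tx": 0, "ty": 0, "tz": -0.005, "rx": 0, "ry": 0, "rz": 0},
    {"hand": 0, "tx": 0, "ty": 0, "tz": -0.0075, "rx": 0, "ry": 0, "rz": 0},
    {"hand": 0, "tx": 0, "ty": 0, "tz": -0.01, "rx": 0, "ry": 0, "rz": 0},
    {"hand": 0, "tx": 0, "ty": 0, "tz": -0.0125, "rx": 0, "ry": 0, "rz": 0},
    {"hand": 0, "tx": 0, "ty": 0, "tz": -0.015, "rx": 0, "ry": 0, "rz": 0},
    {"hand": 0, "tx": 0, "ty": 0, "tz": -0.0175, "rx": 0, "ry": 0, "rz": 0},
    {"hand": 0, "tx": 0, "ty": 0, "tz": -0.02, "rx": 0, "ry": 0, "rz": 0},
    {"hand": 0, "tx": 0, "ty": 0, "tz": -0.0225, "rx": 0, "ry": 0, "rz": 0},
    {"hand": 0, "tx": 0, "ty": 0, "tz": -0.025, "rx": 0, "ry": 0, "rz": 0},
    {"hand": 0, "tx": 0, "ty": 0, "tz": -0.0275, "rx": 0, "ry": 0, "rz": 0},
    {"hand": 0, "tx": 0, "ty": 0, "tz": -0.03, "rx": 0, "ry": 0, "rz": 0},
    {"hand": 0, "tx": 0, "ty": 0, "tz": -0.032, "rx": 0, "ry": 0, "rz": 0},
    {"hand": 0, "tx": 0, "ty": 0, "tz": -0.0335, "rx": 0, "ry": 0, "rz": 0},
    {"hand": 0, "tx": 0, "ty": 0, "tz": -0.0345, "rx": 0, "ry": 0, "rz": 0},
    {"hand": 0, "tx": 0, "ty": 0, "tz": -0.035, "rx": 0, "ry": 0, "rz": 0},
  ],
)

```text
clock: 20.8
ee_pos: [0.5858, 0.091, 0.1971]
eef_rot: [-0.0, 0.609, 0.793, -0.0]
contact_force: [0.1, 0.4, -4.9]
gripper_width: 0.0133
gripper_force: 49.0
```

```bash
python3 - <<'E'
from h import *
goto([*M(0,0,0)[:2],.226],14.8);print(observe()["torque"])
E
```

```text
t [ 0.0023 -0.0036 -0.0289] r [-0.02 -0.02  0.1 ] | now [0.5858 0.091  0.1971] yd 14.9 tilt [-0.0004  0.0002] F [ 0.1  0.4 -4.9] w 0.0133 q [-0.19  0.5  -0.    1.68  0.    0.96  0.06] t 20.8
[ 0.02582456 -0.03204961  0.02401389]
```

apply_moves(
  targets=[
    {"hand": 0, "tx": 0, "ty": 0, "tz": -0.0005, "rx": 0, "ry": 0, "rz": 0},
    {"hand": 0, "tx": 0, "ty": 0, "tz": -0.0015, "rx": 0, "ry": 0, "rz": 0},
    {"hand": 0, "tx": 0, "ty": 0, "tz": -0.003, "rx": 0, "ry": 0, "rz": 0},
    {"hand": 0, "tx": 0, "ty": 0, "tz": -0.005, "rx": 0, "ry": 0, "rz": 0},
    {"hand": 0, "tx": 0, "ty": 0, "tz": -0.0075, "rx": 0, "ry": 0, "rz": 0},
    {"hand": 0, "tx": 0, "ty": 0, "tz": -0.01, "rx": 0, "ry": 0, "rz": 0},
    {"hand": 0, "tx": 0, "ty": 0, "tz": -0.0125, "rx": 0, "ry": 0, "rz": 0},
    {"hand": 0, "tx": 0, "ty": 0, "tz": -0.015, "rx": 0, "ry": 0, "rz": 0},
    {"hand": 0, "tx": 0, "ty": 0, "tz": -0.0175, "rx": 0, "ry": 0, "rz": 0},
    {"hand": 0, "tx": 0, "ty": 0, "tz": -0.02, "rx": 0, "ry": 0, "rz": 0},
    {"hand": 0, "tx": 0, "ty": 0, "tz": -0.0225, "rx": 0, "ry": 0, "rz": 0},
    {"hand": 0, "tx": 0, "ty": 0, "tz": -0.025, "rx": 0, "ry": 0, "rz": 0},
    {"hand": 0, "tx": 0, "ty": 0, "tz": -0.027, "rx": 0, "ry": 0, "rz": 0},
    {"hand": 0, "tx": 0, "ty": 0, "tz": -0.0285, "rx": 0, "ry": 0, "rz": 0},
    {"hand": 0, "tx": 0, "ty": 0, "tz": -0.029, "rx": 0, "ry": 0, "rz": 0},
    {"hand": 0, "tx": 0, "ty": 0, "tz": -0.029, "rx": 0, "ry": 0, "rz": 0},
    {"hand": 0, "tx": 0, "ty": 0, "tz": -0.029, "rx": 0, "ry": 0, "rz": 0},
    {"hand": 0, "tx": 0, "ty": 0, "tz": -0.029, "rx": 0, "ry": 0, "rz": 0},
    {"hand": 0, "tx": 0, "ty": 0, "tz": -0.029, "rx": 0, "ry": 0, "rz": 0},
    {"hand": 0, "tx": 0, "ty": 0, "tz": -0.029, "rx": 0, "ry": 0, "rz": 0},
  ],
)

```text
clock: 22.47
ee_pos: [0.5857, 0.0909, 0.2258]
eef_rot: [-0.0, 0.609, 0.793, -0.0]
contact_force: [0.2, -0.3, -3.9]
gripper_width: 0.013
gripper_force: 49.0
```

```bash
python3 - <<'E'
from h import *
goto([*M(0,0,0)[:2],.226],14.8);print(observe()["torque"])
im,d=camera("side");s=observe()
a=cv2.resize(im[110:260,180:330],None,fx=4,fy=4,interpolation=cv2.INTER_CUBIC);cv2.imwrite("pics/s5c.png",a)
p=s["ee_pos"]-[0,0,.06];print("ball expected px crop",(proj("side",p)[0]-[180,110])*4)
v,u=np.nonzero(d>0);P=deproj("side",u,v,d=d[v,u]);h=im[v,u].astype(int)
r=np.hypot(*(P-s["ee_pos"])[:,:2].T);m=(r<.062)&(r>.048)&(P[:,2]>.165)&(P[:,2]<.2)&(h.min(1)>110)
Q=P[m];A=np.c_[Q[:,:2]-s["ee_pos"][:2],np.ones(len(Q))];top=Q[:,2]>np.percentile(Q[:,2],50)
print("rim z",np.percentile(Q[:,2],[50,90,98]),"plane tilt",np.linalg.lstsq(A[top],Q[top,2],rcond=None)[0])
E
```

```text
t [ 0.0023 -0.0036 -0.0002] r [-0.04 -0.02  0.1 ] | now [0.5857 0.0909 0.2258] yd 14.9 tilt [-0.0007  0.0001] F [ 0.2 -0.3 -3.9] w 0.013 q [-0.19  0.48 -0.    1.64  0.    1.03  0.06] t 22.47
[ 0.00937104 -0.03768749  0.01761153]
ball expected px crop [299.33748569 243.46097191]
rim z [0.17187034 0.17478641 0.17520788] plane tilt [-0.00024013  0.00091216  0.17398002]
```

View pics/s5c.png

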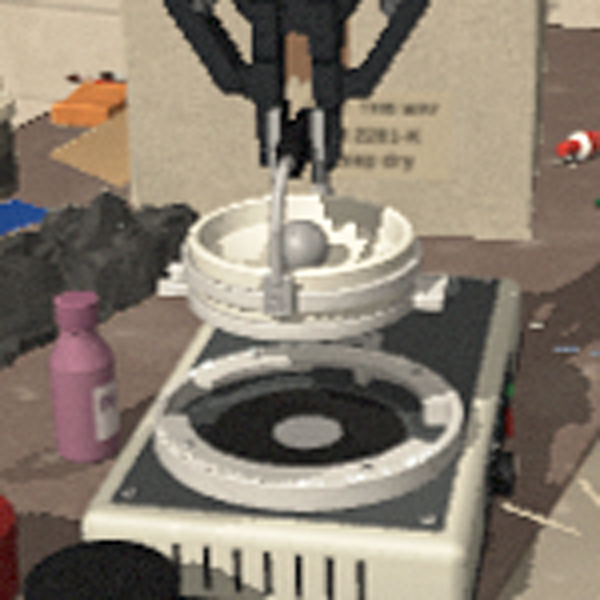

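The dish hangs level about 80 mm above its seat. The ball is at crop (303,243) against an expected (299,243), so it is in the middle. I hand it in.

```bash
python3 -c "
from bench import hand_in
print(hand_in())"
```

```text
the job is handed in; nothing more can be done
None
```

I turned the knob to line up with the keeper, pulled the keeper back to its stop, and turned the dish to its end stop. I then backed the dish off about 2° to lift it freely. I handed in at 22.5 s with the dish held level about 80 mm above its seat, the ball within about 2 mm of the middle, and the jar, bottle and tin untouched.

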